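# Hold the valve seal cap mouth-up for oiling

## Robot

A 7-joint arm with a two-finger parallel gripper is mounted at the origin on the work surface. World frame = base frame: x ahead of the robot, y to its left, z up, the work surface at z = 0. Lengths are in m, angles in rad, forces in N, time in s.
With the tool pointing down it reaches from about 0.35 to 0.9 m from the base axis. Payload 7.2 kg.
Tool frame: the origin (TCP) lies at the very end of the fingers, on their centre line; the grasp point (between the pads) lies 19 mm behind it; z points along the fingers, x is the direction in which the jaws open and shut, and the axes are right-handed (so a half turn about z gives the same grasp; the last joint's range is limited). The gripper opens to 88 mm and grips with 3 to 60 N. Pads are 20 mm wide; open, the fingers measure 115 mm over their backs; the gripper's body (75 mm by 178 mm) begins 61 mm behind the grasp point.
Start: joints at [1.176, 0.411, -0.013, 1.596, 0.006, 1.134, -0.082], TCP at [0.201, -0.592, 0.223] pointing down, gripper open.
Joint ranges: [-2.95, 2.95], [-0.29, 1.99], [-1.47, 1.44], [0.14, 2.54], [-1.03, 4.17], [0.13, 1.85], [-2.86, 2.86]. Speed limits (rad/s): [2.39, 2.39, 3.01, 3.01, 3.14, 3.14, 3.14].

## Interface

Orientations are given as a rotation vector (axis times angle).
In Python, from cell import r gives the robot as it stands. Calls block until the motion is done:
- r.goto(position, orientation): joint-space move of the TCP to a pose.
- r.line_to(position, speed=0.15, attitude=None, contact_N=None): straight line of the TCP; attitude=None keeps the orientation; speed is the mean speed in m/s. With contact_N (N) it stops when the force on the tool has changed by that much, and returns True; else False.
- r.movej(angles): joint-space move.
- r.gripper_to(opening): finger opening in m; the grip force is fixed at half the most; returns when the fingers have stopped.
- r.wait(seconds).
- r.inverse_kinematics(position, orientation): joint angles nearest the present ones, or None.
- r.snapshot(name): name is "side" or "top" or "wrist"; returns the picture (384x512x3 uint8, red, green, blue); there is no depth.
- r.camera_params(name): a dict with "fx", "fy", "cx", "cy" (pixels), "rvec" (rotation vector, rad) and "tvec" (3), from world to camera coordinates, as OpenCV has them; the wrist camera has in their place "tool_from_camera" (4x4, takes a point from camera to tool coordinates, whose origin is the TCP and whose axes are the tool frame's). Camera axes: x right, y down, z forward; pixel columns grow to the right and rows downward; lengths in m; the calibration is good to about 2 mm. A picture is of the moment at which its call begins: read the wrist's pose just before it. camera_params takes no time and is no camera call.
A pose or a line that the arm cannot do raises r.Unreachable and nothing moves.
- r.hand_in(): hands the job in, once; it reports no verdict.
Readings, each from a call of its own:
- r.get_t(): time.
- r.get_joints(): joint angles.
- r.get_joint_velocities(): joint speeds.
- r.get_joint_torque(): joint torques, N m.
- r.get_eef_pos(): TCP position.
- r.get_orientation(): TCP orientation.
- r.get_ft_force(): force on the tool from outside, world axes, zero at the start.
- r.get_torque(): the same for the moment, N m.
- r.get_grip_width(): finger opening in m.
Only numpy, scipy, OpenCV 4.12 (cv2) and the standard library are available. Lean on these libraries where they do the work, as an engineer would, in place of code of your own. Each camera call takes 0.05 s, during which the arm holds its last target.

## Task

A brass valve seal cap lies on its side on the black rubber mat; its two ends look alike, but only one of them has the blind threaded hole. Pick the cap up, find the end with the hole and turn that end straight up, then finish still holding the cap in the gripper, hole up, well clear above the steel drip tray so that it touches nothing else and its thread can be oiled over the tray. Leave the flare nut, the oil bottle, the spray can and the fan where they stand.

Things in the scene. Friction and masses are not known exactly. Their poses are not given: they have to be found in the camera images.
- cap: brass hexagonal seal cap, 41 mm across flats, 47 across corners, 52 long, about 0.4 kg, a 3 mm round land at each end; one end closed, the other with the blind hole. Origin: on its axis, mid-length. x runs along the axis and points OUT OF THE HOLE (x up = hole up); z is normal to a flat. Starts lying on a flat (axis level, z up, origin 20.5 mm above the mat's top), hole towards any side
- cap_mouth (a point): centre of the open end of the cap's blind hole (30 mm diameter, 40 mm deep): 26 mm from the cap's origin along the cap's x; same axes as the cap
- mat: black rubber work mat, 240 x 200 mm, 3 mm thick, fixed flat on the bench; origin at the centre of its underside (bench height), x along its 240 mm side, z up. The cap starts within 30 mm of its middle in x and y; it lies on the left or the right side of the bench
- tray: shallow open steel drip tray, 220 x 160 mm outside, 32 mm high to the top of its rolled rim, fixed on the bench; origin at the centre of its underside (bench height), x along its 220 mm side, z up. It lies on the other side of the bench from the mat
- nut: bystander: brass flare nut, hexagonal, 32 mm across flats, 28 mm high, open right through (19 mm bore), standing on end near a corner of the mat; origin at the centre of its underside
- oil_bottle: bystander: upright yellowish plastic oil bottle with a dark cap, 62 mm diameter, 165 mm high, at the left near side of the bench; origin at the centre of its underside
- can: bystander: upright spray can with a grey cap, 65 mm diameter, 162 mm high, beyond the gap between mat and tray; origin at the centre of its underside
- fan: bystander: black square axial fan, 92 x 92 x 25 mm, lying flat at the right near side of the bench; origin at the centre of its underside
Not all that is in view belongs to the job. Leave any blue or turquoise look-alike of the cap alone.

How it is judged:
By the outcome, as a careful person would: the job done as asked, in the order asked, and still so for the second after the job is handed in, while the arm keeps its last pose, push and grip.
It also fails if it takes over 38 s, if anything falls off the work surface, if the arm or the gripper's body presses on something with over 40 N, if the wrist force passes 120 N, or if a joint passes its speed limit or range.

## Working session

There is one attempt and no reset: what is moved stays moved. The work goes in short steps, each a Python script; the robot and the scene stay as the last script left them, time stands still between calls to the robot, and variables do not carry over. Pictures are saved under pics/ and viewed, and the job is handed in when it is done.

```bash
ls; mkdir -p pics; python3 - <<'E'
from cell import r
import cv2
for n in ("top","side","wrist"):
    im=r.snapshot(n); cv2.imwrite(f"pics/{n}0.png",im[:,:,::-1])
    print(n,r.camera_params(n))
print(r.get_t(),r.get_eef_pos(),r.get_orientation())
E
```

```text
pics
top {'fx': 370.6816138583372, 'fy': 370.6816138583372, 'cx': 258.4563551876209, 'cy': 195.07037353389737, 'rvec': array([ 2.21223824, -2.16300824,  0.08778332]), 'tvec': array([-0.01625126,  0.55588757,  1.21325371])}
side {'fx': 441.1122229062013, 'fy': 441.1122229062013, 'cx': 255.4671835829762, 'cy': 186.39410700906345, 'rvec': array([ 0.07521655, -2.73618028,  1.48301625]), 'tvec': array([0.54584282, 0.07712791, 1.22223598])}
wrist {'fx': 267.31690779333417, 'fy': 267.31690779333417, 'cx': 253.21583207834277, 'cy': 190.3905524838834, 'tool_from_camera': array([[ 9.99999571e-01, -8.07591150e-04,  4.54278164e-04,
        -1.12057564e-04],
       [ 6.48526142e-04,  9.60184157e-01,  2.79367079e-01,
        -7.80549403e-02],
       [-6.61805077e-04, -2.79366665e-01,  9.60184268e-01,
        -1.61847045e-01],
       [ 0.00000000e+00,  0.00000000e+00,  0.00000000e+00,
         1.00000000e+00]])}
0.15 [ 0.20049774 -0.59159212  0.22199988] [-2.55269214e+00  1.83010890e+00  1.59290286e-03]
```

View pics/top0.png

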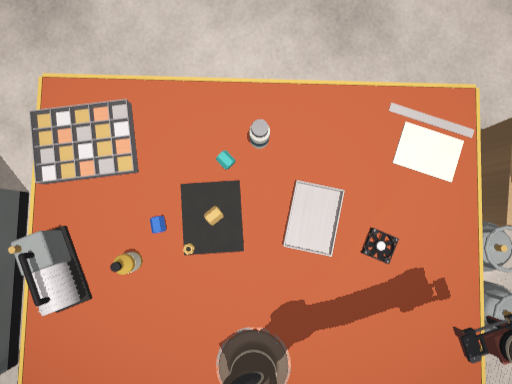

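View pics/side0.png

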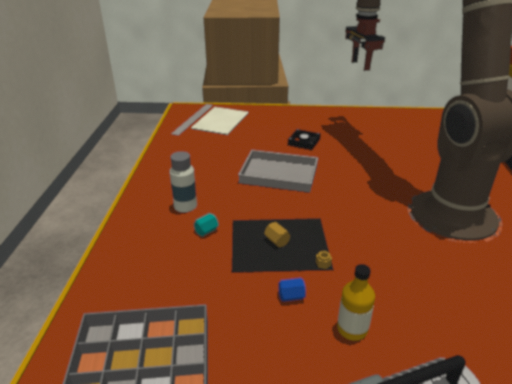

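View pics/wrist0.png

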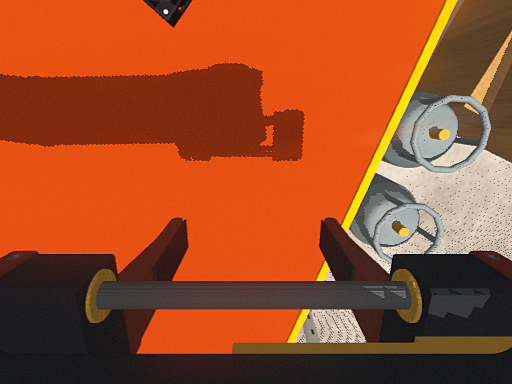

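The brass cap is at top (214,215) and side (277,235). The others are a turquoise look-alike at top (226,160), a blue one at (158,224) and the nut at (189,249). Only the brass piece near the middle of the mat fits the description. I'll enlarge it and measure.

```bash
cat > h.py <<'E'
import numpy as np, cv2
from scipy.spatial.transform import Rotation as R
def K(p): return np.array([[p['fx'],0,p['cx']],[0,p['fy'],p['cy']],[0,0,1.]])
def ray(p,uv,T=None):
    d=np.linalg.inv(K(p))@np.array([uv[0],uv[1],1.])
    if T is None:
        Rm=cv2.Rodrigues(p['rvec'])[0]; return -Rm.T@p['tvec'], Rm.T@d
    return T[:3,3],T[:3,:3]@d
def plane(p,uv,z,T=None):
    o,d=ray(p,uv,T); return o+d*(z-o[2])/d[2]
def wristT(r,p,pos,rv):
    T=np.eye(4);T[:3,:3]=R.from_rotvec(rv).as_matrix();T[:3,3]=pos
    return T@p['tool_from_camera']
def proj(p,X):
    return cv2.projectPoints(np.array(X,float).reshape(-1,1,3),p['rvec'],p['tvec'],K(p),None)[0].reshape(-1,2)
def brass(im,x0,x1,y0,y1):
    h=cv2.cvtColor(im,cv2.COLOR_RGB2HSV)
    m=((h[...,0]>14)&(h[...,0]<32)&(h[...,1]>90)&(h[...,2]>60)).astype(np.uint8)
    k=np.zeros_like(m);k[y0:y1,x0:x1]=1
    return m*k
def save(n,im,f=1):
    cv2.imwrite(f"pics/{n}.png",cv2.resize(im,None,fx=f,fy=f,interpolation=cv2.INTER_CUBIC)[:,:,::-1])
E
python3 - <<'E'
import cv2,numpy as np
from h import *
from cell import r
t=cv2.imread("pics/top0.png")[:,:,::-1]; s=cv2.imread("pics/side0.png")[:,:,::-1]
a=cv2.resize(t[195:235,194:244],(400,320),interpolation=cv2.INTER_CUBIC)
b=cv2.resize(s[215:255,252:302],(400,320),interpolation=cv2.INTER_CUBIC)
save("crop0",np.hstack([a,b]))
P=r.camera_params("top");S=r.camera_params("side")
m=brass(t,195,232,198,235)
c=max(cv2.findContours(m,0,1)[0],key=cv2.contourArea)
print(cv2.minAreaRect(c),cv2.boxPoints(cv2.minAreaRect(c)).tolist())
M=cv2.moments(m,True);uv=(M['m10']/M['m00'],M['m01']/M['m00'])
print(uv,plane(P,uv,.03))
for q in cv2.boxPoints(cv2.minAreaRect(c)): print(plane(P,q,.03))
ms=brass(s,258,296,215,252);M=cv2.moments(ms,True);us=(M['m10']/M['m00'],M['m01']/M['m00'])
print('side',us,plane(S,us,.0235))
print('nut',plane(P,(189,249),.028))
print('mat',[plane(P,q,.003)[:2].round(3) for q in [(181,183),(240,181),(243,251),(183,255)]])
print('tray',[plane(P,q,.032)[:2].round(3) for q in [(298,181),(344,189),(331,256),(284,247)]])
print('can',plane(P,(260,127),.162)); print('oil',plane(P,(117,267),.165))
E
```

```text
((213.24391174316406, 215.30487060546875), (14.836507797241211, 17.179113388061523), 51.34019088745117) [[201.90245056152344, 214.8780517578125], [215.3170928955078, 204.14633178710938], [224.5853729248047, 215.731689453125], [211.1707305908203, 226.46340942382812]]
(213.304, 215.252) [0.48555918 0.1431548  0.03      ]
[0.48594893 0.18059923 0.03      ]
[0.52221015 0.13766857 0.03      ]
[0.48481364 0.1060817  0.03      ]
[0.44871653 0.14899932 0.03      ]
side (276.81098901098903, 233.4835164835165) [0.48475387 0.13898823 0.0235    ]
nut [0.37374271 0.21927743 0.028     ]
mat [array([0.592, 0.259]), array([0.604, 0.06 ]), array([0.369, 0.044]), array([0.352, 0.243])]
tray [array([ 0.605, -0.133]), array([ 0.582, -0.286]), array([ 0.361, -0.245]), array([ 0.387, -0.091])]
can [ 0.74951537 -0.00290184  0.162     ]
oil [0.32808841 0.40081904 0.165     ]
```

View pics/crop0.png

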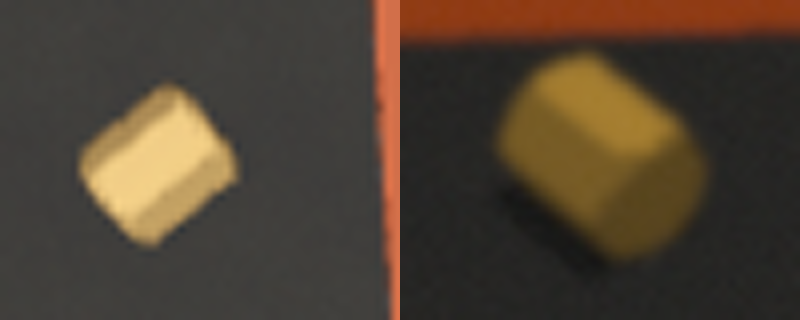

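The brass piece in the crop is a hexagon lying on a flat. Its axis runs about (0.65, -0.76) in the world, and the end facing the side camera looks plain. That puts the hole probably at the far (+x, -y) end, so I'll plan to have that end at tool -y, where the wrist camera can see it, and check reach.

```bash
cat >> h.py <<'E'
def rv(y,z):
    y=np.array(y,float);y/=np.linalg.norm(y);z=np.array(z,float);z/=np.linalg.norm(z)
    x=np.cross(y,z); return R.from_matrix(np.stack([x,y,z],1)).as_rotvec()
E
python3 - <<'E'
from h import *
from cell import r
h=np.array([.646,-.764,0]);h/=np.linalg.norm(h)
c=np.array([.4855,.141,.0235])
np.set_printoptions(precision=3,suppress=True)
def ik(p,o):
    q=r.inverse_kinematics(p,o); return None if q is None else np.array(q)
print('grasp +',ik([*c[:2],.01],rv(-h,[0,0,-1])),'grasp -',ik([*c[:2],.01],rv(h,[0,0,-1])))
for a in (25,40):
    a=np.radians(a); z=-h*np.sin(a)+np.array([0,0,-np.cos(a)]); y=-h*np.cos(a)+np.array([0,0,np.sin(a)])
    print('obs',ik(c-.12*z,rv(y,z)))
for yd in (-1,1):
  for zz in (.25,.3,.35):
    for yaw in range(-100,100,20):
      w=np.radians(yaw); d=np.array([np.cos(w),np.sin(w),0])
      q=ik([.485,-.19,zz],rv([0,0,yd],d))
      if q is not None: print(yd,zz,yaw,q)
E
```

```text
grasp + [-0.987  0.661  0.821  2.103 -0.765  0.705 -2.093] grasp - [ 0.141  0.608 -0.67   2.03   0.584  0.699 -0.202]
obs [ 0.135  0.539 -0.265  1.726 -0.245  1.153 -2.421]
obs [ 0.165  0.717 -0.151  1.569 -0.41   1.376 -2.225]
-1 0.25 -100 [-0.365  0.788 -0.013  1.918  1.067  1.8    1.945]
-1 0.25 -80 [-0.298  0.715 -0.219  2.191  1.319  1.775  1.771]
-1 0.25 -60 [-0.337  0.674 -0.219  2.474  1.586  1.707  1.578]
-1 0.25 40 [ 1.786  1.045 -1.037  2.113 -1.001  0.888  0.961]
-1 0.25 60 [ 1.337  0.881 -0.548  1.849 -0.985  1.452  0.951]
-1 0.25 80 [ 1.193  0.983 -0.553  1.575 -0.775  1.694  0.798]
-1 0.3 -100 [-0.365  0.7   -0.013  1.92   1.086  1.841  2.023]
-1 0.3 -80 [-0.298  0.604 -0.219  2.194  1.322  1.787  1.88 ]
-1 0.3 -60 [-0.513  0.515 -0.013  2.489  1.571  1.577  1.708]
-1 0.3 40 [ 1.891  1.076 -1.239  2.11  -0.882  0.799  0.753]
-1 0.3 60 [ 1.339  0.792 -0.551  1.851 -1.023  1.501  0.893]
-1 0.3 80 [ 1.197  0.908 -0.56   1.577 -0.819  1.735  0.749]
-1 0.35 -100 [-0.52   0.623  0.194  1.922  1.063  1.783  2.152]
-1 0.35 -80 [-0.297  0.498 -0.219  2.183  1.33   1.802  1.997]
[... 653 characters left out ...]
 1.928  1.047  1.759 -1.082]
1 0.3 -80 [-0.298  0.604 -0.219  2.194  1.322  1.787 -1.262]
1 0.3 -60 [-0.337  0.522 -0.219  2.477  1.583  1.679 -1.418]
1 0.3 40 [ 1.891  1.076 -1.239  2.11  -0.882  0.799 -2.389]
1 0.3 60 [ 1.394  0.817 -0.631  1.847 -0.987  1.459 -2.281]
1 0.3 80 [ 1.116  0.875 -0.426  1.583 -0.878  1.793 -2.331]
1 0.35 -100 [-0.52   0.623  0.194  1.922  1.063  1.783 -0.99 ]
1 0.35 -80 [-0.297  0.498 -0.219  2.183  1.33   1.802 -1.145]
1 0.35 -60 [ 0.054  0.446 -0.67   2.44   1.623  1.84  -1.226]
1 0.35 40 [ 1.891  0.918 -1.226  2.1   -1.003  0.906 -2.388]
1 0.35 60 [ 1.525  0.808 -0.835  1.83  -0.934  1.405 -2.428]
1 0.35 80 [ 1.116  0.805 -0.426  1.575 -0.921  1.838 -2.389]
```

```bash
python3 - <<'E'
from h import *
from cell import r
h=np.array([.646,-.764,0]);h/=np.linalg.norm(h)
c=np.array([.4855,.141,.0235])
a=np.radians(30); z=-h*np.sin(a)+np.array([0,0,-np.cos(a)]); y=-h*np.cos(a)+np.array([0,0,np.sin(a)])
r.goto((c-.12*z).tolist(),rv(y,z).tolist())
p=r.get_eef_pos();o=r.get_orientation()
im=r.snapshot("wrist");save("w1",im)
np.savez("w1.npz",p=p,o=o,im=im)
print(r.get_t(),p,r.get_joints())
E
```

```text
2.8917 [0.52453625 0.0942492  0.12743326] [ 0.14918161  0.5948552  -0.22556966  1.67523639 -0.30480871  1.22447374
 -2.34612386]
```

View pics/w1.png

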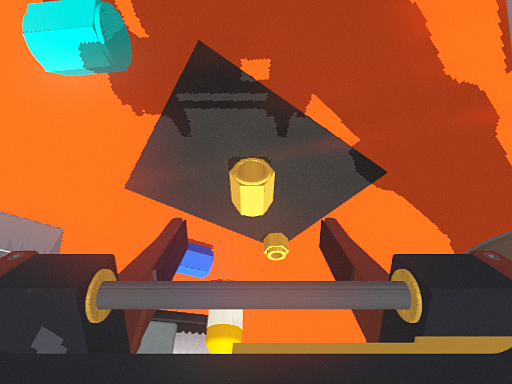

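The hole shows plainly in the upper end of the brass cap, at (251,168), so the hole end is at tool -y. I'll refine axis and centre from this picture.

```bash
python3 - <<'E'
from h import *
from cell import r
d=np.load("w1.npz");im=d['im'];p=r.camera_params("wrist");T=wristT(r,p,d['p'],d['o'])
m=brass(im,215,290,150,225);cs=max(cv2.findContours(m,0,1)[0],key=cv2.contourArea)
print(cv2.minAreaRect(cs))
crop=cv2.resize(im[150:226,210:300],None,fx=8,fy=7.5,interpolation=cv2.INTER_CUBIC)
save("w1c",crop)
E
```

```text
((250.29551696777344, 186.35177612304688), (46.73667526245117, 58.95145034790039), 4.969740867614746)
```

View pics/w1c.png

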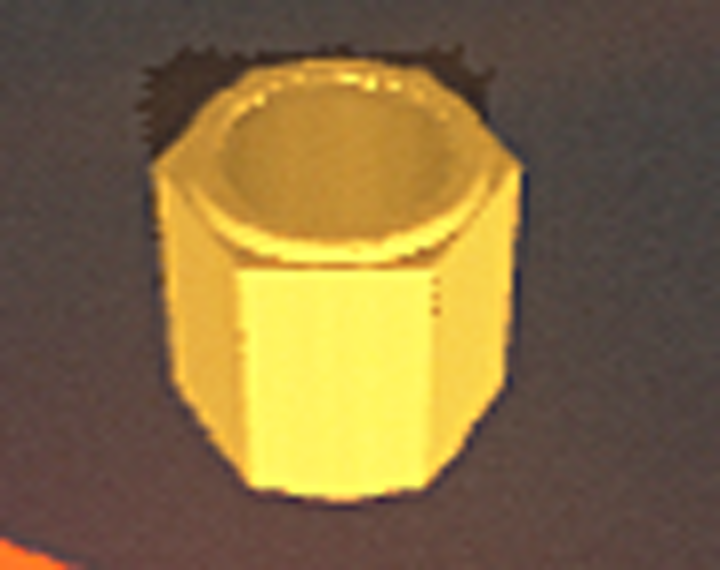

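```bash
python3 - <<'E'
from h import *
from cell import r
d=np.load("w1.npz");p=r.camera_params("wrist");T=wristT(r,p,d['p'],d['o'])
def px(x,y): return ((x+.5)/8-.5+210,(y+.5)/7.5-.5+150)
for n,z,Q in (('top',.044,[(235,268),(436,268),(250,487),(428,487)]),('side',.0235,[(153,165),(522,168),(175,380),(507,383)])):
    X=np.array([plane(p,px(*q),z,T) for q in Q])
    f=X[:2].mean(0);b=X[2:].mean(0)
    print(n,'c',X.mean(0),'ang',np.degrees(np.arctan2(*(f-b)[1::-1])),'len',np.linalg.norm(f-b),'w',np.linalg.norm(X[0]-X[1]),np.linalg.norm(X[2]-X[3]))
E
```

```text
top c [0.48760956 0.14267489 0.044     ] ang -49.54558624184745 len 0.045660628548952996 w 0.024657913974450083 0.02457746004156005
side c [0.48733082 0.14267816 0.0235    ] ang -49.46103691681557 len 0.0446394179270419 w 0.04780491799694042 0.048011832987265475
```

Top-flat and side-corner measurements agree within 0.3 mm. The size checks also hold: 46 mm of flats plus the lands gives 52, and 48 across corners against 47. Now grasp.

```bash
python3 - <<'E'
from h import *
from cell import r
w=np.radians(-49.5);h=np.array([np.cos(w),np.sin(w),0]);c=[.4874,.1427]
o=rv(-h,[0,0,-1]).tolist()
print(r.inverse_kinematics([*c,.01],o))
r.goto([*c,.11],o)
print(r.get_t(),r.get_joints())
hit=r.line_to([*c,.009],speed=.08,contact_N=8)
print(hit,r.get_eef_pos(),r.get_ft_force())
if not hit:
    print(r.gripper_to(.03)); print('w',r.get_grip_width())
    pp=r.get_eef_pos();oo=r.get_orientation();im=r.snapshot("wrist");save("w2",im)
    print(r.get_ft_force(),r.get_t(),r.get_joints())
E
```

```text
[-0.34977711  0.51088522 -0.03843037  2.05736681  0.03460751  0.57392866
 -2.84710456]
3.5833 [-0.36885012  0.34858007 -0.01190456  1.99491924  0.00524347  0.79827195
 -2.81870655]
False [0.48778763 0.14283576 0.00946498] [ 0.05235324 -0.17423143 -0.16537981]
False
w 0.04599990663743196
[-1.31656841 -0.98829761  2.10955229] 5.7833 [-0.37318497  0.5120518  -0.00861196  2.05964415  0.00800848  0.570511
 -2.82228141]
```

View pics/w2.png

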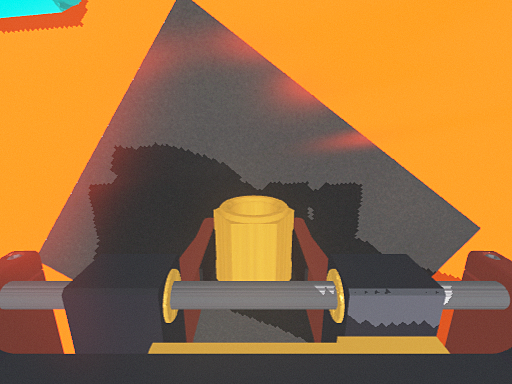

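The cap sits between the pads with its hole end up at (254,207), width 46 mm. Next, lift and check.

```bash
python3 - <<'E'
from h import *
from cell import r
p=r.get_eef_pos()
r.line_to([p[0],p[1],.06],speed=.08); print(r.get_grip_width(),r.get_ft_force())
r.line_to([p[0],p[1],.26],speed=.2)
print(r.get_t(),r.get_grip_width(),r.get_ft_force(),r.get_joints())
im=r.snapshot("wrist");save("w3",im)
np.set_printoptions(precision=3,suppress=True)
for zz in (.28,.32,.36):
  for yaw in (-50,-60,-70,-80,-90):
    w=np.radians(yaw)
    q=r.inverse_kinematics([.483,-.19,zz],rv([0,0,-1],[np.cos(w),np.sin(w),0]).tolist())
    print(zz,yaw,None if q is None else np.array(q))
E
```

```text
0.046127766240103875 [-0.5181918  -0.61845342 -4.26448671]
7.725 0.0457547491167555 [ 0.04939724 -0.19433274 -4.59155612] [-3.80079830e-01  1.79250611e-01  1.21978365e-04  1.82787266e+00
 -8.97212268e-05  1.13666997e+00 -2.81458972e+00]
0.28 -50 None
0.28 -60 [-1.292  0.959  1.022  2.538  1.586  0.798  1.535]
0.28 -70 [-0.329  0.608 -0.219  2.342  1.436  1.724  1.754]
0.28 -80 [-0.3    0.647 -0.219  2.199  1.317  1.782  1.832]
0.28 -90 [-0.421  0.682 -0.013  2.067  1.172  1.738  1.927]
0.32 -50 None
0.32 -60 [-1.401  0.974  1.239  2.538  1.604  0.665  1.642]
0.32 -70 [-0.329  0.506 -0.219  2.338  1.437  1.722  1.859]
0.32 -80 [-0.3    0.559 -0.219  2.195  1.322  1.793  1.923]
0.32 -90 [-0.421  0.605 -0.013  2.064  1.185  1.768  2.003]
0.36 -50 None
0.36 -60 [-1.437  0.756  1.252  2.523  1.585  0.831  1.811]
0.36 -70 [-0.327  0.409 -0.219  2.325  1.441  1.721  1.97 ]
0.36 -80 [-0.298  0.475 -0.219  2.184  1.33   1.804  2.019]
0.36 -90 [-0.421  0.531 -0.013  2.054  1.201  1.799  2.083]
```

View pics/w3.png

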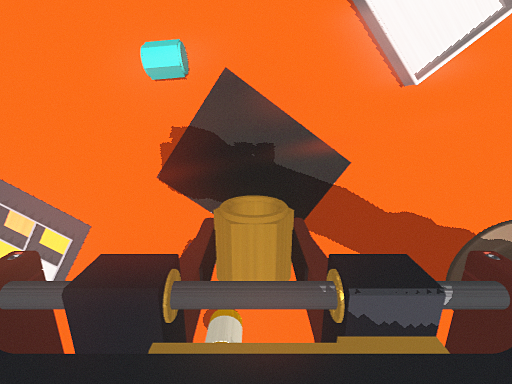

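Held firmly, and the measured 4.4 N matches the cap's weight. Now turn the tool horizontal (tool y down) over the tray in checked joint steps.

```bash
python3 - <<'E'
from h import *
from cell import r
np.set_printoptions(precision=3,suppress=True)
w=np.radians(-70)
q0=np.array(r.get_joints())
q=np.array(r.inverse_kinematics([.483,-.19,.32],rv([0,0,-1],[np.cos(w),np.sin(w),0]).tolist()))
print(q)
for f in (.25,.5,.75,1):
    r.movej((q0+f*(q-q0)).tolist())
    p=np.array(r.get_eef_pos());M=R.from_rotvec(r.get_orientation()).as_matrix()
    print(f,round(r.get_t(),2),p,'z',M[:,2],'y',M[:,1],r.get_grip_width(),np.array(r.get_ft_force()))
    if p[2]<.2: print('low');break
for n in ("wrist","side","top"):
    save(n+"4",r.snapshot(n))
E
```

```text
[-0.329  0.506 -0.219  2.338  1.437  1.722  1.859]
0.25 8.86 [0.421 0.004 0.207] z [-0.153 -0.423 -0.893] y [-0.845 -0.413  0.341] 0.04592673774884821 [ 0.021  0.511 -3.709]
0.5 9.94 [ 0.398 -0.116  0.223] z [-0.142 -0.771 -0.621] y [ 0.416 -0.616  0.669] 0.045673079611698024 [ 0.016 -0.038 -3.329]
0.75 11.03 [ 0.424 -0.186  0.273] z [ 0.042 -0.957 -0.287] y [ 0.963  0.115 -0.245] 0.04601059641032267 [ 0.474 -0.69  -4.182]
1 12.11 [ 0.483 -0.19   0.32 ] z [ 0.341 -0.94  -0.001] y [ 0.002  0.001 -1.   ] 0.0461892061258591 [ 0.064  0.354 -4.066]
```

View pics/wrist4.png

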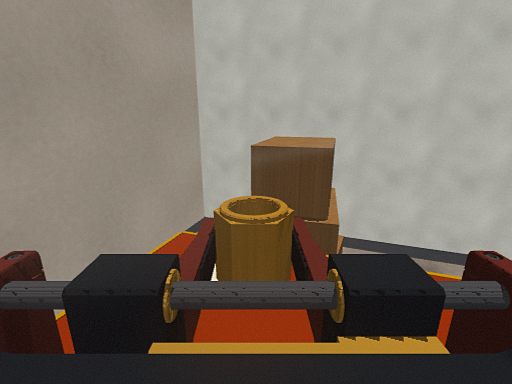

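View pics/side4.png

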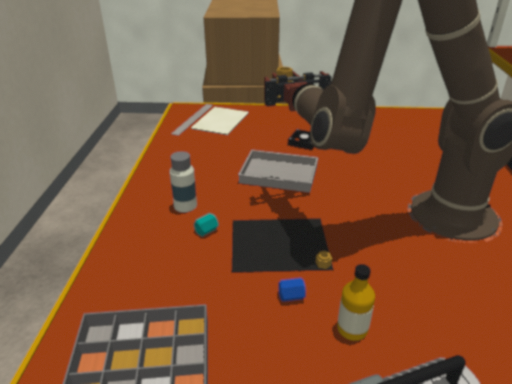

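View pics/top4.png

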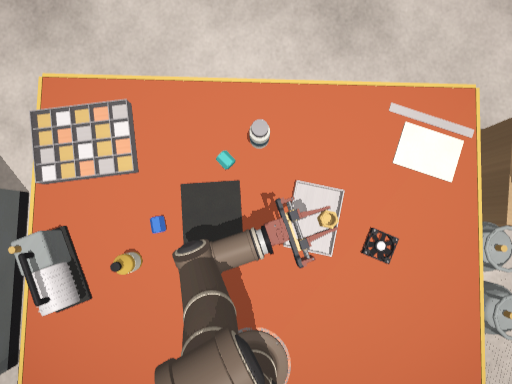

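The wrist picture shows the hole opening upward at (254,207), unchanged in the hand. The top view shows it at (329,219), over the tray. One numeric check on slip and position before handing in.

```bash
python3 - <<'E'
from h import *
from cell import r
P=r.camera_params("top")
for n in ("w2","w3","wrist4"):
    im=cv2.imread(f"pics/{n}.png")[:,:,::-1]; m=brass(im,210,300,180,280)
    c=max(cv2.findContours(m,0,1)[0],key=cv2.contourArea); print(n,cv2.boundingRect(c),c[:,0,:][c[:,0,1].argmin()])
t=cv2.imread("pics/top4.png")[:,:,::-1];m=brass(t,315,345,205,232);M=cv2.moments(m,True);uv=(M['m10']/M['m00'],M['m01']/M['m00'])
print(uv,plane(P,uv,.346))
w=np.radians(-70);e=np.array([.483,-.19,.32])-.0135*np.array([np.cos(w),np.sin(w),0]);print('expected',e,'tray centre ~(.484,-.189)')
a=[cv2.resize(t[200:235,310:350],(400,350),interpolation=cv2.INTER_CUBIC)]
im=cv2.imread("pics/wrist4.png")[:,:,::-1];im2=cv2.imread("pics/w2.png")[:,:,::-1]
a+= [cv2.resize(i[185:285,205:305],(200,350)) for i in (im2,im)]
save("c4",np.hstack(a))
E
```

```text
w2 (213, 195, 82, 85) [247 195]
w3 (213, 195, 82, 85) [245 195]
wrist4 (213, 180, 87, 100) [251 180]
(327.6870503597122, 218.93525179856115) [ 0.47779894 -0.17174383  0.346     ]
expected [ 0.47838273 -0.17731415  0.32      ] tray centre ~(.484,-.189)
```

View pics/c4.png

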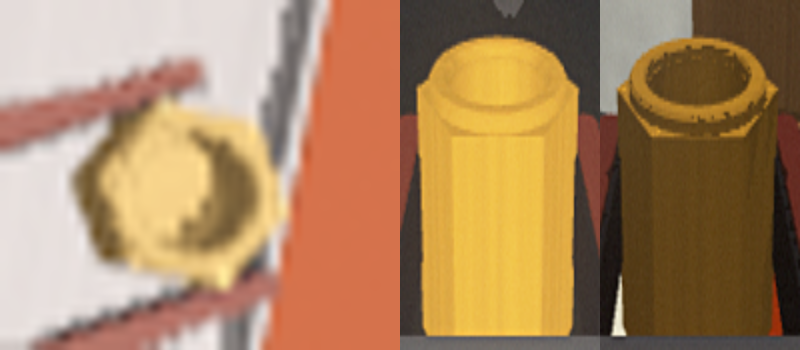

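```bash
python3 - <<'E'
from cell import r
r.wait(.3);print(r.get_t(),r.get_grip_width(),max(abs(v) for v in r.get_joint_velocities()));print(r.hand_in())
E
```

```text
12.5583 0.04591778250293018 0.0013944731734307288
the job is handed in; nothing more can be done
None
```

I picked up the brass cap, and the robot now holds it hole up above the drip tray. I handed the job in at 12.6 s of the 38 s allowed, with the arm still.

- **Finding the hole:** a tilted wrist-camera view showed it in the end facing the tray and away from the side camera.
- **Grip:** the jaws hold it across two opposite corners rather than flats, steady at 46 mm, with the expected weight of about 4.2 N. Wrist pictures at the grasp and over the tray look the same, so I saw no slip.
- **Final pose:** the hole end points straight up, going by the tool's attitude and that unchanged grip. The cap's middle is about 0.32 m above the bench, and nothing but the fingers touches it. The top view puts it within 6 mm of where the arm's pose says, and the arm's pose puts it about 13 mm from the tray's centre.
- **Bystanders:** the nut is hidden by the arm in the last top view but visible in its place from the side. The bottle, can, fan and look-alikes appear unmoved.
- **One check failed:** the automatic outline comparison of the last wrist picture was spoilt because it merged with the wooden box behind. I compared the two enlarged crops by eye instead.

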